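Trip test of the centrifuge's safety switch

TASK

Do the routine trip test on the safety-switch unit with the blue lever (the centrifuge's supply): press its orange test button so that the lever drops towards the unit's front, then lift the lever back up until it stays standing at its back stop. Leave the unit with the yellow lever untripped, do not press its button, and leave everything else on the bench where it is.

Things in the scene. Friction and masses are not known exactly. Their poses are not given: they have to be found in the camera images.
- unit_blue: Safety-switch unit to test: white box fixed to the bench, 120 (x) x 160 (y) x 60 mm tall; origin centre of underside, front -x. On its left (+y) half a white tower 80 x 50 mm, top at 96 mm, with an orange button in a black collar (42 mm across, top at 108 mm). On its right half a steel lever with a blue crossbar between two grey cheeks; 58 mm free from the bar's middle to the tower
- button_blue_top (a point): centre of the top face of the blue-lever unit's orange test button: 28 mm across, 120 mm above the bench when out, sprung, 8 mm travel, about 5 N to push fully down; press it fully down to trip the lever
- button_blue (a joint): how far that button is pressed, m: 0 out, 0.008 fully down
- lever_blue (a joint): angle of the blue lever, rad: 0 standing at its back stop (leaning 0.22 past vertical to the unit's +x; stays there by its weight), 1.45 dropped forward to the unit's -x (0.34 above level), where it rests. At 0.22 it is vertical and would fall either way
- lever_blue_grip (a point): centre of the blue crossbar: round bar 30 mm long (along the unit's y), 18 mm thick, 52 mm from the hinge; 131 mm above the bench when standing, 97 mm when dropped, then 28 mm free below it to the box's top. It moves in an arc about the hinge; gripped across its two flat ends it turns between the pads
- lever_blue_hinge (a point): centre of the blue lever's hinge, 80 mm above the bench; the hinge axis is the unit's y axis
- unit_yellow: The other unit, not to be operated: white box fixed to the bench, 120 (x) x 160 (y) x 60 mm tall; origin centre of underside, front -x. On its left (+y) half a white tower 80 x 50 mm, top at 96 mm, with an orange button in a black collar (42 mm across, top at 108 mm). On its right half a steel lever with a yellow crossbar between two grey cheeks; 58 mm free from the bar's middle to the tower
- lever_yellow (a joint): angle of the yellow lever, rad, as for the blue one; it stands at 0 and must stay up
- button_yellow (a joint): how far the other unit's button is pressed, m; must stay out
- bucket_1: dark blue centrifuge bucket with amber dome cap, 84 mm across, 103 mm tall, origin at the centre of its underside; bystander
- bucket_2: a second such bucket; bystander
- rack: teal tube rack 80 x 200 mm with capped tubes, 81 mm tall, origin under its centre; bystander
- cleaner: white cleaner bottle with blue cap, 66 mm across, 170 mm tall, origin under its centre; bystander
- reagent: amber jar with red cap, 70 mm across, 100 mm tall, origin under its centre; bystander
- tip_box: amber pipette-tip box with clear lid, 82 x 122 x 53 mm, origin under its centre; bystander
- clipboard: blue clipboard with paper, 100 x 150 mm, 16 mm tall at its clip, origin under its centre; bystander

How it is judged (in metres and radians):
On the way, in this order (a step that is already met when the one before it is completed fails the run):
1. the blue-lever unit's test button is pressed far enough to push its lever off the back stop (value of joint button_blue above 0.003 m and value of joint lever_blue above 0.15 rad).
2. the blue lever has dropped to the front (value of joint lever_blue above 1.3 rad), for 0.1 s.
At the end, for the whole second after the job is handed in: the blue lever stands at its back stop again (within 0.08 rad) and is still, its test button is out (within 2 mm), and the yellow lever stands at its back stop (within 0.08 rad) (value of joint each of lever_blue, lever_yellow below 0.08 rad and velocity of joint lever_blue between -0.1 and 0.1 rad/s and value of joint button_blue below 0.002 m); the robot touches nothing.
It fails at once if the yellow-lever unit is operated: its lever leaves the stop by more than 0.3 rad or its button is pressed more than 3 mm (value of joint lever_yellow above 0.3 rad or value of joint button_yellow above 0.003 m).
It fails at once if a loose thing on the bench (bucket, rack, bottle, jar, tip box or clipboard) is moved more than 40 mm or tipped (distance of any of bucket_1, bucket_2, rack, cleaner, reagent, tip_box, clipboard from where it was at the start of the episode above 0.04 m or angle between any of bucket_1, bucket_2, rack, cleaner, reagent, tip_box, clipboard's own z axis and vertical above 0.5 rad).
It also fails if it takes over 42 s, if anything falls off the work surface, if the arm or the gripper's body presses on something with over 40 N, if the wrist force passes 120 N, or if a joint passes its speed limit or range.

ROBOT

A 6-joint arm with a two-finger parallel gripper is mounted at the origin on the work surface. World frame = base frame: x ahead of the robot, y to its left, z up, the work surface at z = 0. Lengths are in mm, angles in rad, forces in N, time in s.
With the tool pointing down it reaches from about 275 to 750 mm from the base axis. Payload 10.2 kg.
Tool frame: the origin (TCP) lies on the centre line of the jaws, within the pads' length; the fingertips stand 11 mm ahead of it and the grasp point (between the pads) lies 8 mm behind it (nose_length is the distance from the TCP to the fingertips, in mm); z points along the fingers, y is the line along which they close (so a half turn about z gives the same grasp; the last joint's range is limited). The gripper opens to 85 mm and grips with 20 to 120 N. Pads are 22 mm wide; open, the fingers measure 114 mm over their backs; the gripper's body (76 mm by 85 mm) begins 54 mm behind the grasp point. The pads swing forward as they close: fully open they stand 13 mm farther back than shut.
Start: joints at [-1.507, 0.313, 1.498, -0, 1.331, -0.223], TCP at [148.501, -503.566, 242.294] pointing down, gripper open.
Joint ranges: [-2.94, 2.94], [-0.97, 2.17], [0.19, 2.56], [-1.23, 4.37], [0.02, 3.11], [-2.88, 2.88]. Speed limits (rad/s): [2.39, 2.39, 3.01, 3.14, 3.14, 3.14].

INTERFACE

Orientations are given as a 3x3 rotation matrix whose columns are the frame's x, y, z axes.
In Python, from rig import get_obs, capture, get_calibration, hand_in, nose_length gives the robot as it stands. The module is installed in compiled form; this text tells all that it offers.
- The arm moves only by the tool step_arm, never from a script. Its argument "commands" is text: rows parted by semicolons, each of 5 numbers parted by spaces: the opening, from -1 (shut) to 1 (fully open), then the shift along the world's x, y, z in cm, then the turn about the world's z in rad. A call has 1 to 5 rows; each row is the pose to reach, as a shift and turn from the pose commanded when the call began; what a row does not reach only later rows make up. A row lasts 1/10 s, in which the tool goes at most 50 mm and 8.59 degrees, less where a joint would pass 70% of its speed; a pose out of reach is approached as far as the arm can. A call with a gripper value outside its range is refused whole. The fingers move at their own pace and stop on an object; the grip force is fixed at half the most. Time passes only in rows, so rows that repeat a pose let the fingers close. It gives the time, the measured TCP pose, the force, the opening and the grip force at its end, in the units of the state.
- get_obs(): the state, without advancing time (a new reading comes with each control period).
- capture(name): name is "scene" or "side" or "wrist"; returns the picture (420x560x3 uint8, red, green, blue); there is no depth.
- get_calibration(name): a dict with "vertical_fov" (degrees; the focal length in pixels is half the picture's height over the tangent of half this angle, whatever the lens; pixels are square), "cx", "cy" (the principal point, pixels), "rvec" (rotation vector, rad) and "tvec" (3), from world to camera coordinates, as OpenCV has them. Camera axes: x right, y down, z forward; pixel columns grow to the right and rows downward; lengths in mm; the calibration is good to about 2 mm. The wrist camera is an equidistant fisheye: a pixel r from the principal point sees the ray r / f radians off the axis. A picture is of the moment at which its call begins: read the wrist's pose just before it. get_calibration takes no time and is no camera call; for the wrist camera it gives the pose at the moment of the call.
- hand_in(): hands the job in; it is judged then, once.
The state is a dict: "clock": time; "joints": joint angles; "joint_vel": joint speeds; "joint_torque": joint torques, N m; "position": TCP position; "orientation": TCP orientation; "contact_force": force on the tool from outside, world axes, zero at the start; "ft_torque": the same for the moment, N m; "grip_width": opening from 0.0 (shut) to 1.0 (fully open); "gripper_force": force on a finger pad.
Only numpy, scipy, OpenCV 4.12 (cv2) and the standard library are available. Lean on these libraries where they do the work, as an engineer would, in place of code of your own. Each camera call takes 0.05 s, during which the arm holds its last target. There are 200 camera calls.

## Working session

There is one attempt and no reset: what is moved stays moved. The work goes in short steps, Python scripts to look and compute and a tool call to move; the robot and the scene stay as the last step left them, time stands still between calls to the robot, and variables do not carry over. Pictures are saved under pics/ and viewed, at most 10 in all, crops included, and the job is handed in when it is done.

Besides the shell and the picture viewer there is one more tool, called after "Request:" as name(argument=value, ...) on one line, values as JSON. step_arm: Moves the arm, as the interface text tells. Its arguments: {"type":"object","properties":{"commands":{"type":"string"}},"required":["commands"]}

```bash
mkdir -p pics; cat > h.py <<'E'
import numpy as np,cv2
from rig import *
def K(c,h=420):
    f=h/2/np.tan(np.radians(c["vertical_fov"])/2); return np.array([[f,0,c["cx"]],[0,f,c["cy"]],[0,0,1]])
def save(n,f):
    im=capture(n); cv2.imwrite(f,im[:,:,::-1]); return im
def ray(c,u,v,fish=False):
    k=K(c); R=cv2.Rodrigues(np.array(c["rvec"],float))[0]; t=np.array(c["tvec"],float).ravel()
    d=np.array([(u-k[0,2])/k[0,0],(v-k[1,2])/k[0,0],1.])
    if fish:
        r=np.hypot(d[0],d[1]); d=np.array([np.sin(r)*d[0]/max(r,1e-9),np.sin(r)*d[1]/max(r,1e-9),np.cos(r)])
    return -R.T@t,R.T@d
def atz(c,u,v,z,fish=False):
    o,d=ray(c,u,v,fish); return o+d*(z-o[2])/d[2]
def tri(obs):
    A=0;b=0
    for c,u,v,f in obs:
        o,d=ray(c,u,v,f); d=d/np.linalg.norm(d); P=np.eye(3)-np.outer(d,d); A=A+P; b=b+P@o
    return np.linalg.solve(A,b)
E
python3 - <<'E'
from h import *
for n in("scene","side"): 
    im=save(n,f"pics/{n}.png"); c=get_calibration(n); o,d=ray(c,280,210); print(n,c["vertical_fov"],o,d)
a=cv2.imread("pics/scene.png");b=cv2.imread("pics/side.png")
cv2.imwrite("pics/both.png",np.vstack([cv2.resize(a,(400,300)),cv2.resize(b,(400,300))]))
print(get_obs()["orientation"],nose_length)
E
```

```text
scene 52.720632746373 [1113.32945455  443.39643711  839.39146448] [-0.56598847 -0.4092641  -0.71623199]
side 45.55506835403975 [ 213.99610688 1042.48182804  813.17892494] [ 0.25749059 -0.80484316 -0.53473933]
[[ 9.59140584e-01  2.82929906e-01 -8.90672792e-05]
 [ 2.82929821e-01 -9.59139939e-01  1.13774562e-03]
 [ 2.36474277e-04 -1.11645779e-03 -9.99999349e-01]] 11.0
```

View pics/scene.png

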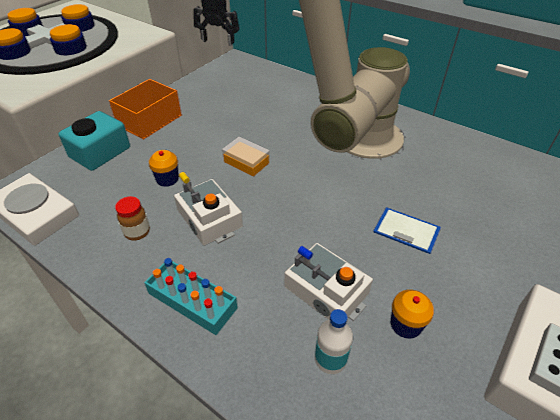

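View pics/side.png

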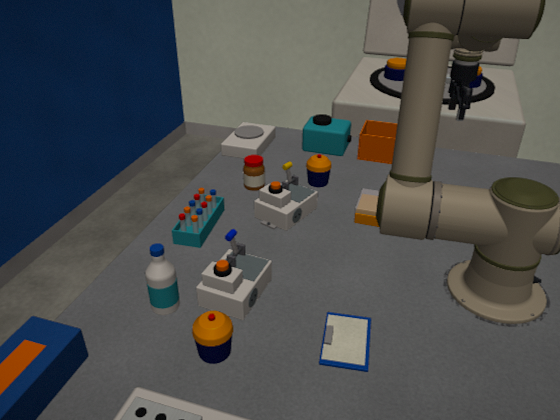

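The scene view has the blue unit at about (328,280), with its lever at (305,253) and button at (346,273). The side view has it at about (235,280), with its lever at (231,236) and button at (222,267). Next I'll enlarge both.

```bash
python3 - <<'E'
import cv2,numpy as np
a=cv2.imread("pics/scene.png")[230:330,275:375];b=cv2.imread("pics/side.png")[220:320,185:285]
cv2.imwrite("pics/crop.png",np.hstack([cv2.resize(x,(400,400),interpolation=2) for x in(a,b)]))
E
```

```text
(no output)
```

View pics/crop.png

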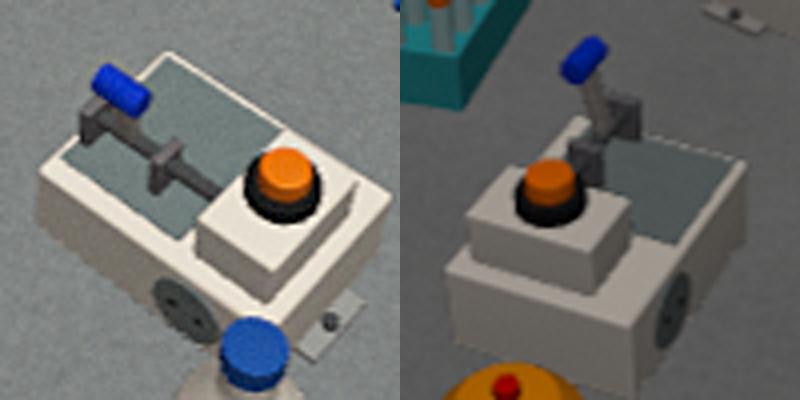

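The crop shows the box's top corners, the bar and the button clearly in both views: the bar at (122,90) and (585,60), the button top at (286,163) and (550,168).

```bash
python3 - <<'E'
from h import *
np.set_printoptions(precision=1,suppress=True)
s=get_calibration("scene");d=get_calibration("side")
S=lambda x,y:(s,275+(x+.5)/4-.5,230+(y+.5)/4-.5,False)
D=lambda x,y:(d,185+(x-400+.5)/4-.5,220+(y+.5)/4-.5,False)
print("bar",tri([S(122,90),D(585,60)]),"btn",tri([S(286,163),D(550,168)]))
print("btn z120",atz(*S(286,163)[:3],120),atz(*D(550,168)[:3],120))
print("bar z131",atz(*S(122,90)[:3],131),atz(*D(585,60)[:3],131))
for p in[(168,52),(40,170),(392,198)]:print("S",atz(*S(*p)[:3],60))
for p in[(745,162),(635,322),(447,265),(582,118)]:print("D",atz(*D(*p)[:3],60))
print("barends",[tri([S(*p),D(*q)]) for p,q in(((104,78),(572,68)),((141,101),(598,50)))])
o=get_obs();print(o["position"])
# bystanders
print("bucket",atz(s,416,299,103),atz(d,211,317,103),"bottle",atz(s,339,317,170),atz(d,157,249,170))
E
```

```text
bar [620.8 153.5 128.4] btn [604.4 244.8 119.5]
btn z120 [605.5 245.7 120. ] [603.9 244.2 120. ]
bar z131 [623.2 155.1 131. ] [619.2 155.9 131. ]
S [533.9 132.3  60. ]
S [648.9 120.9  60. ]
S [549.3 287.9  60. ]
D [527.6 132.6  60. ]
D [539.2 285.3  60. ]
D [657.6 274.8  60. ]
D [638.8 122.5  60. ]
barends [array([625.5, 148.1, 126.1]), array([616.2, 159.5, 132.5])]
[ 148.5 -503.3  241.8]
bucket [572.3 388.1 103. ] [563.7 393.9 103. ] bottle [736.3 299.7 170. ] [725.1 305.5 170. ]
```

Request:
step_arm(commands="-1 2.4 4 0 -0.07; -1 4.8 8 0 -0.14; -1 7.2 12 0 -0.21; -1 9.6 16 0 -0.28; -1 12 20 0 -0.37")

```text
clock: 0.6
position: [269.0, -301.7, 242.1]
orientation: [[0.996, -0.087, -0.0], [-0.087, -0.996, 0.0], [-0.0, -0.0, -1.0]]
contact_force: [0.7, -0.4, 0.4]
grip_width: 0.146
gripper_force: 0.0
```

Request:
step_arm(commands="-1 2.3 4 0 0; -1 4.6 8 0 0; -1 7 12 0 0; -1 9.3 16 0 0; -1 11.6 20 0 0")

```text
clock: 1.1
position: [385.0, -101.7, 242.3]
orientation: [[0.997, -0.083, 0.0], [-0.083, -0.997, -0.0], [0.0, 0.0, -1.0]]
contact_force: [0.2, -1.1, -0.4]
grip_width: -0.002
gripper_force: 0.0
```

Request:
step_arm(commands="-1 2.3 4 0 0; -1 4.6 8 0 0; -1 7 12 0 0; -1 9.3 16 0 0; -1 11.6 20 0 0")

```text
clock: 1.6
position: [501.0, 98.5, 242.1]
orientation: [[0.997, -0.083, -0.0], [-0.083, -0.997, -0.0], [-0.0, 0.0, -1.0]]
contact_force: [0.2, -0.7, 1.4]
grip_width: 0.004
gripper_force: 0.0
```

Request:
step_arm(commands="-1 2.3 4 0 0; -1 4.6 8 0 0; -1 7 11 0 0; -1 9 12.6 0 0; -1 9 12.6 0 0")

```text
clock: 2.1
position: [591.4, 224.2, 240.7]
orientation: [[0.997, -0.081, -0.001], [-0.081, -0.997, -0.0], [-0.001, 0.0, -1.0]]
contact_force: [0.1, -0.3, -0.7]
grip_width: 0.001
gripper_force: 0.0
```

```bash
python3 - <<'E'
from h import *
np.set_printoptions(precision=2,suppress=True)
c=get_calibration("wrist");o=get_obs();print(o["position"],o["contact_force"]);im=save("wrist","pics/w1.png")
np.save("w1.npy",np.array([c],dtype=object),allow_pickle=True)
print(ray(c,280,210,True),c["vertical_fov"])
k=K(c);R=cv2.Rodrigues(np.array(c["rvec"],float))[0]
for n,p in(("btn",[604.7,245,120]),("bar",[621,154.5,131]),("tcp",o["position"])):
    q=R@np.array(p)+np.array(c["tvec"]).ravel();th=np.arctan2(np.hypot(*q[:2]),q[2]);print(n,k[:2,2]+k[0,0]*th*q[:2]/np.hypot(*q[:2]))
E
```

```text
[591.4  224.21 240.68] [ 0.07 -0.34 -0.68]
(array([669.14, 218.32, 371.92]), array([-0.3 ,  0.01, -0.95])) 65.70646984690485
btn [248.36 193.58]
bar [362.81 168.06]
tcp [275.89 284.07]
```

View pics/w1.png

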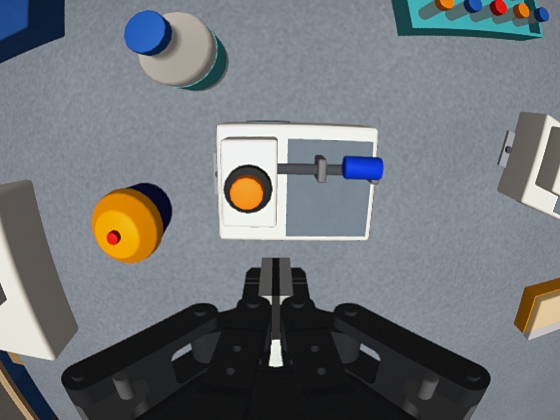

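The wrist picture has the button at (246.5,193.5) and the bar at (362.5,168). Both are within 2 px of where the triangulated points project, so I'll go ahead and press.

Request:
step_arm(commands="-1 1.3 2.1 -1 0; -1 1.3 2.1 -5 0; -1 1.3 2.1 -9 0; -1 1.3 2.1 -10 0; -1 1.3 2.1 -10 0")

```text
clock: 2.65
position: [602.9, 242.7, 141.8]
orientation: [[0.996, -0.084, -0.002], [-0.084, -0.996, -0.001], [-0.002, 0.001, -1.0]]
contact_force: [0.6, 0.1, 0.5]
grip_width: -0.001
gripper_force: 0.0
```

Request:
step_arm(commands="-1 0 0 -0.5 0; -1 0 0 -1 0; -1 0 0 -1.3 0; -1 0 0 -1.5 0; -1 0 0 -1.7 0")

```text
clock: 3.15
position: [603.9, 243.4, 126.0]
orientation: [[0.997, -0.083, 0.001], [-0.083, -0.997, 0.0], [0.001, -0.0, -1.0]]
contact_force: [0.6, -0.5, 4.3]
grip_width: 0.002
gripper_force: 1.8
```

Contact: tip at z = 115, 4.3 N. A few more mm.

Request:
step_arm(commands="-1 0 0 -0.2 0; -1 0 0 -0.3 0; -1 0 0 -0.4 0; -1 0 0 -0.4 0; -1 0 0 -0.4 0")

```text
clock: 3.65
position: [603.9, 243.4, 123.0]
orientation: [[0.997, -0.083, 0.002], [-0.083, -0.997, 0.0], [0.002, -0.0, -1.0]]
contact_force: [-2.9, -2.7, 12.2]
grip_width: -0.002
gripper_force: 6.0
```

```bash
python3 - <<'E'
from h import *
print(get_obs()["position"],get_obs()["contact_force"])
s=capture("scene")[230:330,275:375,::-1];w=capture("wrist")[100:270,190:410,::-1]
cv2.imwrite("pics/c2.png",np.hstack([cv2.resize(s,(400,400),interpolation=2),cv2.resize(w,(400,400))]))
E
```

```text
[603.92571776 243.44442442 122.95937272] [-2.90004998 -2.65410732 12.24499928]
```

View pics/c2.png

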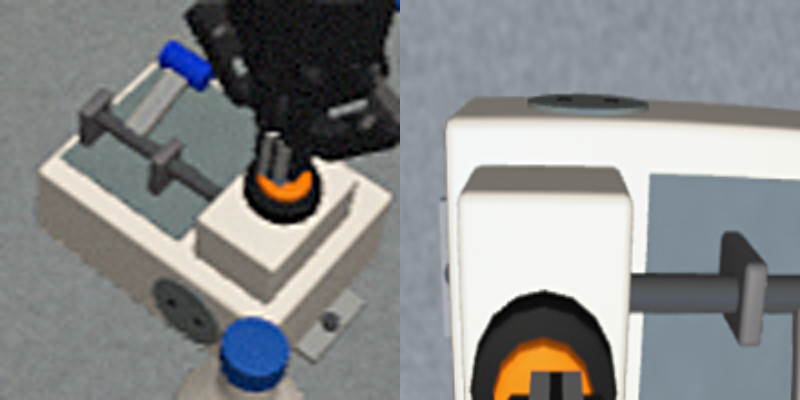

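The scene crop shows the lever dropped, with the bar at (187,66) in it, and the button fully down. Now I'll lift off and compute the bar's position.

Request:
step_arm(commands="-1 0 0 2 0; -1 0 0 6 0; -0.1 0 0 10 0; -0.1 0 0 12 0; -0.1 0 0 12 0")

```text
clock: 4.25
position: [604.2, 243.8, 244.3]
orientation: [[0.997, -0.083, 0.005], [-0.083, -0.997, 0.001], [0.005, -0.002, -1.0]]
contact_force: [-0.3, -0.2, -0.2]
grip_width: 0.445
gripper_force: 0.0
```

```bash
python3 - <<'E'
from h import *
s=get_calibration("scene");print(atz(s,275+187.5/4-.5,230+66.5/4-.5,97))
w=get_calibration("wrist");o=get_obs();print(o["position"],o["grip_width"])
im=capture("wrist");hsv=cv2.cvtColor(im,cv2.COLOR_RGB2HSV)
m=cv2.inRange(hsv,(112,150,60),(128,255,255))
n,l,st,ce=cv2.connectedComponentsWithStats(m)
for i in range(1,n):
    if st[i,4]>60: print(ce[i],st[i],atz(w,*ce[i],97,True))
cv2.imwrite("pics/w3.png",im[:,:,::-1])
E
```

```text
[563.71970693 161.20836016  97.        ]
[604.17770805 243.76232764 244.27633271] 0.4451702917374133
[366.69147005 236.70598911] [351 228  33  18 551] [560.89912397 160.61032133  97.        ]
```

View pics/w3.png

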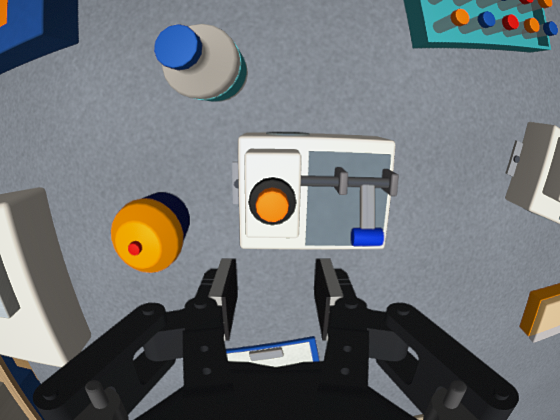

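The bar sits at about (561.5,160.3,97). The wrist and scene estimates and the hinge geometry agree within 3 mm. Moving over it.

Request:
step_arm(commands="0.2 -2 -4 0 0; 0.2 -4.3 -8.4 0 0; 0.2 -4.3 -8.4 -4 0; 0.2 -4.3 -8.4 -8 0; 0.2 -4.3 -8.4 -8 0")

```text
clock: 4.8
position: [557.2, 158.9, 155.0]
orientation: [[0.996, -0.084, -0.013], [-0.084, -0.996, -0.001], [-0.012, 0.002, -1.0]]
contact_force: [-0.2, 0.9, 0.1]
grip_width: 0.599
gripper_force: 0.0
```

Request:
step_arm(commands="0.2 0 0 0 0; 0.2 0 0 0 0")

```text
clock: 5.0
position: [561.3, 159.7, 162.9]
orientation: [[0.997, -0.083, 0.002], [-0.083, -0.997, 0.0], [0.002, -0.0, -1.0]]
contact_force: [0.0, 0.3, 1.3]
grip_width: 0.599
gripper_force: 0.0
```

Request:
step_arm(commands="0.2 0 0 -2 0; 0.2 0 0 -4 0; 0.2 0 0 -6 0; 0.2 0 0 -7.6 0; 0.2 0 0 -7.6 0")

```text
clock: 5.5
position: [560.3, 159.6, 84.9]
orientation: [[0.997, -0.083, -0.001], [-0.083, -0.997, -0.0], [-0.001, 0.0, -1.0]]
contact_force: [0.3, 0.2, 0.3]
grip_width: 0.602
gripper_force: 0.0
```

Request:
step_arm(commands="0.2 0 0 0 0; -0.4 0 0 0 0; -0.4 0 0 0 0; -0.4 0 0 0 0; -0.4 0 0 0 0")

```text
clock: 6.0
position: [561.2, 160.4, 87.1]
orientation: [[0.996, -0.084, 0.003], [-0.084, -0.996, 0.002], [0.003, -0.002, -1.0]]
contact_force: [-1.6, 4.2, 5.2]
grip_width: 0.34
gripper_force: 59.1
```

Gripped at a width of 29 mm with 59 N. Now I'll follow the arc.

Request:
step_arm(commands="-0.4 0.2 0 0.6 0; -0.4 0.5 -0.05 1.1 0; -0.4 0.9 -0.08 1.6 0; -0.4 1.5 -0.12 2.15 0; -0.4 2.1 -0.18 2.65 0")

```text
clock: 6.5
position: [579.3, 158.8, 111.1]
orientation: [[0.997, -0.083, -0.007], [-0.083, -0.997, 0.002], [-0.007, -0.001, -1.0]]
contact_force: [-4.9, 5.3, -7.4]
grip_width: 0.338
gripper_force: 59.6
```

Request:
step_arm(commands="-0.4 0.7 -0.05 0.37 0; -0.4 1.4 -0.11 0.63 0; -0.4 2.1 -0.17 0.77 0; -0.4 2.8 -0.23 0.82 0; -0.4 2.8 -0.23 0.82 0")

```text
clock: 7.0
position: [608.7, 156.2, 120.6]
orientation: [[0.997, -0.083, -0.003], [-0.083, -0.997, 0.001], [-0.003, -0.001, -1.0]]
contact_force: [-7.5, 3.1, 3.6]
grip_width: 0.34
gripper_force: 59.2
```

Request:
step_arm(commands="-0.4 0.4 -0.03 -0.02 0; -0.4 0.8 -0.07 -0.07 0; -0.4 1.0 -0.08 -0.1 0; -0.4 1.0 -0.08 -0.1 0; -0.4 1.0 -0.08 -0.1 0")

```text
clock: 7.5
position: [618.7, 155.3, 119.9]
orientation: [[0.997, -0.083, -0.002], [-0.083, -0.997, 0.001], [-0.002, -0.001, -1.0]]
contact_force: [-6.1, 2.0, 2.9]
grip_width: 0.341
gripper_force: 59.0
```

Request:
step_arm(commands="-0.4 0.3 -0.02 -0.05 0; -0.4 0.3 -0.02 -0.05 0; 0.2 0.3 -0.02 -0.05 0; 0.2 0.3 -0.02 -0.05 0; 0.2 0.3 -0.02 -0.05 0")

```text
clock: 8.0
position: [622.8, 154.3, 118.9]
orientation: [[0.997, -0.083, 0.001], [-0.083, -0.997, -0.0], [0.001, -0.0, -1.0]]
contact_force: [-0.1, 0.1, -0.4]
grip_width: 0.601
gripper_force: 0.0
```

Request:
step_arm(commands="0.2 0 0 1 0; 0.2 0 0 4 0; 0.2 0 0 8 0; 0.2 0 0 12 0; 0.2 0 0 12 0")

```text
clock: 8.5
position: [624.3, 154.5, 245.7]
orientation: [[0.996, -0.083, 0.012], [-0.083, -0.997, 0.001], [0.011, -0.002, -1.0]]
contact_force: [-0.4, -0.4, 0.1]
grip_width: 0.598
gripper_force: 0.0
```

Request:
step_arm(commands="0.2 -3 0 0 0; 0.2 -3 0 0 0; 0.2 -3 0 0 0")

```text
clock: 8.8
position: [592.5, 154.3, 239.1]
orientation: [[0.997, -0.083, 0.001], [-0.083, -0.997, -0.0], [0.001, -0.0, -1.0]]
contact_force: [0.3, -0.4, -0.2]
grip_width: 0.605
gripper_force: 0.0
```

```bash
python3 - <<'E'
from h import *
o=get_obs();print(o["position"],o["contact_force"])
d=capture("side")[:,:,::-1];w=capture("wrist")[:,:,::-1];s=capture("scene")[:,:,::-1]
cv2.imwrite("pics/c4.png",np.hstack([cv2.resize(d[140:320,150:330],(400,400),interpolation=2),cv2.resize(w[100:270,230:450],(400,400))]))
E
```

```text
[592.45789661 154.33857781 239.05170732] [ 0.32862973 -0.36367636 -0.19480056]
```

View pics/c4.png

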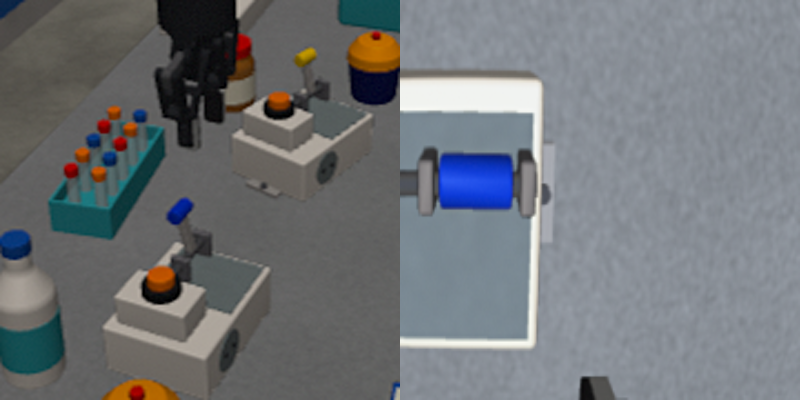

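The blue lever is standing again: the bar is at (180,210) in the side crop, which is (231,234.5) in the full picture, the same as at the start. Its button is out, the yellow lever is up, and the gripper is clear.

Request:
step_arm(commands="0.2 0 0 0 0; 0.2 0 0 0 0; 0.2 0 0 0 0; 0.2 0 0 0 0; 0.2 0 0 0 0")

```text
clock: 9.45
position: [592.5, 154.3, 238.5]
orientation: [[0.997, -0.083, 0.0], [-0.083, -0.997, 0.0], [0.0, -0.0, -1.0]]
contact_force: [0.7, -0.1, -0.4]
grip_width: 0.604
gripper_force: 0.0
```

```bash
python3 -c "
from rig import *
print(hand_in())"
```

```text
the job is handed in; nothing more can be done
None
```

The trip test is done and handed in at 9.5 s: the blue lever dropped and is back at its back stop with its button out, I never touched the yellow unit or the loose items, and `hand_in()` gave no verdict.

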